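Seat a bearing cup square in a centrifuge drive head

TASK

Take the white drift out of its stand and with its tip press the rim of the steel bearing cup down into the centrifuge drive head, slowly and a little at a time on opposite sides so that it never cocks over, until it sits square and solid on the shoulder inside; make sure of it with a firm push of about 15 N on the seated rim, and never press with more than 24 N. Use only the drift on the cup, then stand it upright back in its stand, and leave the other things where they are.

Things in the scene. Friction and masses are not known exactly. Their poses are not given: they have to be found in the camera images.
- housing: Drive head of an opened bench centrifuge, fixed: dark base plate 170 x 150 x 10 mm, on it a round aluminium housing 136 mm in diameter, its flat top face 70 mm above the bench, with an upright bore 93 mm in diameter. A fixed steel spindle 20 mm in diameter stands on the bore's axis, its tip 118 mm above the bench. Origin: on the bore's axis at bench level, z up.
- bore_mouth (a point): Centre of the bore at the housing's top face, 70 mm above the bench. Out of sight below it is the rigid shoulder on which the cup must sit: 22 to 27 mm below the top face, differing from time to time with its shims and not measured. With the cup seated, its rim is 3 to 8 mm above the top face and every side of the rim feels solid.
- cup: Steel bearing cup: a thick ring 90 mm outside, 60 mm inside, 30 mm high, small balls showing inside, started in the bore, its rim 15 to 17 mm above the housing's top face, leaning up to 0.025 rad. Origin: centre of its underside; z is its axis, up. Over 24 N from the drift dents it; leaning more than 0.07 rad scores the bore; fingers must not press it.
- cup_rim (a point): Centre of the cup's flat rim, 30 mm above its origin. The rim is 15 mm wide, mid-line 37.5 mm from the axis. Tight fit: it stays where left, yields above about 9 N. The pressed side creeps down at about 2.5 mm/s per N above that; the middle goes down half as much, the far side stays, so it leans 0.013 rad per mm. On the shoulder it stops dead and force climbs steeply.
- drift: White plastic drift (round punch), 130 mm long, 26 mm in diameter, the lowest 20 mm narrowed to a flat tip 16 mm in diameter; about 0.12 kg. It stands upright, tip down, loose in the stand. Origin: centre of the tip's end face; z points along it to its upper end.
- stand: Grey plastic block 80 x 80 x 50 mm, fixed to the bench, with one upright round hole 34 mm in diameter and 40 mm deep in the middle of its top (hole floor 10 mm above the bench), in which the drift stands. Origin: centre of its underside, z up.
- screwdriver: Bystander: screwdriver lying on the bench, along x.
- small_ring: Bystander: small steel ring 52 mm across, 12 mm high.
- jar: Bystander: white jar 60 mm across and 60 mm high.
- wrench: Bystander: steel spanner lying on the bench.
- mouse: Bystander: black computer mouse, 100 x 58 x 32 mm.
- tip_box: Bystander: grey pipette tip box, 120 x 85 x 58 mm.
- parts_tray: Bystander: shallow open steel tray, 140 x 100 x 25 mm.
Things that resemble listed ones, but are neither listed nor needed, are in the scene too. There is more than one size of the drift; the one meant has the size given above. What is shaped like the housing but red is not meant.

How it is judged:
On the way, in this order (a step that is already met when the one before it is completed fails the run):
1. the drift is lifted out of its stand (z of drift in the frame of stand above 0.06 m), for 0.1 s.
2. the cup, square to within 0.02 rad, is pushed firmly against the shoulder by the drift (contact force between cup and housing above 4 N and contact force between drift and cup above 12 N and angle between the z axis of cup and the z axis of housing, either way round below 0.02 rad), for 0.05 s.
At the end, for the whole second after the job is handed in: The cup has been pressed against the shoulder and is square to the bore within 0.02 rad (1.5 mm across the rim), at rest; the drift stands released in the hole of its stand, its tip on the hole's floor (within 6 mm), leaning less than 0.17 rad (angle between the z axis of cup and the z axis of housing, either way round below 0.02 rad and z of cup in the frame of housing below 0.05 m and linear speed of cup below 0.01 m/s and horizontal distance between drift and stand below 0.015 m and z of drift in the frame of stand below 0.016 m and angle between drift's own z axis and vertical below 0.17 rad and linear speed of drift below 0.02 m/s); the robot touches nothing.
It fails at once if the cup leans more than 0.07 rad in the bore (angle between the z axis of cup and the z axis of housing, either way round above 0.07 rad).
It fails at once if the drift presses the cup with more than 24 N (contact force between drift and cup above 24 N).
It fails at once if the gripper or arm itself presses the cup (contact force between any of the fingers, the arm and cup above 1 N).
It fails at once if a bystander is moved more than 30 mm (distance of any of screwdriver, small_ring, jar, wrench, mouse, tip_box, parts_tray from where it was at the start of the episode above 0.03 m).
It also fails if it takes over 72 s, if anything falls off the work surface, if the arm or the gripper's body presses on something with over 40 N, if the wrist force passes 120 N, or if a joint passes its speed limit or range.

ROBOT

A 6-joint arm with a two-finger parallel gripper is mounted at the origin on the work surface. World frame = base frame: x ahead of the robot, y to its left, z up, the work surface at z = 0. Lengths are in m, angles in rad, forces in N, time in s.
With the tool pointing down it reaches from about 0.35 to 0.975 m from the base axis. Payload 7.1 kg.
Tool frame: the origin (TCP) lies midway between the tips of the shut fingers; the grasp point (between the pads) lies 19 mm behind it; x points along the fingers, y is the direction in which the jaws open and shut, and the axes are right-handed (so a half turn about x gives the same grasp; the last joint's range is limited). The gripper opens to 88 mm and grips with 3 to 60 N. Pads are 20 mm wide; open, the fingers measure 115 mm over their backs; the gripper's body (75 mm by 178 mm) begins 61 mm behind the grasp point.
Start: joints at [1.312, 0.423, 1.63, -0, 1.089, -0.019], TCP at [0.148, 0.607, 0.223] pointing down, gripper open.
Joint ranges: [-3, 3], [-0.9, 2.11], [0.09, 2.58], [-1.31, 4.45], [0.11, 2.69], [-2.54, 2.54]. Speed limits (rad/s): [2.39, 2.39, 3.01, 3.14, 3.14, 3.14].

INTERFACE

Orientations are given as a unit quaternion [x, y, z, w].
In Python, from cell import status, snapshot, ticket, finder gives the robot as it stands. The module is installed in compiled form; this text tells all that it offers.
- The arm moves only by the tool carry_out, never from a script. Its argument "plan" is a list of rows, each an object with "travel": the shift along the tool's x, y, z normalised to -1 to 1, where 1 is 0.5 m, a list of three; "twist": the turn about the tool's x normalised to -1 to 1, where 1 is 360 degrees; "grip": the closure, from 0 (fully open) to 1 (shut). A call has 1 to 20 rows; each row is the pose to reach, as a shift and turn from the pose commanded when the call began, along the tool's axes at that moment, turning the shorter way round; what a row does not reach only later rows make up. A row lasts 1/10 s, in which the tool goes at most 50 mm and 8.59 degrees, less where a joint would pass 70% of its speed; a pose out of reach is approached as far as the arm can. A call with a number of a shift or a turn outside -1 to 1 is refused whole. A call with a gripper value outside its range is refused whole. The fingers move at their own pace and stop on an object; "newtons" is the grip in N (left out, the last holds). Time passes only in rows, so rows that repeat a pose let the fingers close. It gives the time, the measured TCP pose, the force and the opening at its end, in the units of the state.
- status.state(): the state, without advancing time (a new reading comes with each control period).
- snapshot(name): name is "scene" or "top" or "wrist"; returns a dict with "image" (384x512x3 uint8, red, green, blue), "depth" (384x512 float32, m along the optical axis (not along the pixel's ray), 0 where there is no reading), "mtx" (3x3 intrinsics, pixels), "pose" (4x4, takes a point from camera to world coordinates). Camera axes: x right, y up, looking along -z (the intrinsics and any distortion apply to the point x, -y, -z); pixel columns grow to the right and rows downward; lengths in m; the calibration is good to about 2 mm. A picture is of the moment at which its call begins.
- ticket.finish_job(): hands the job in, once; it reports no verdict.
Trained networks look in a picture, given as the dict that the camera call returned (one of the last four; its "shot" number tells which), for a name from the list of things; names that differ only in an ending like _2 or _b are one class to them, and where a whole thing is asked for, a point or a joint stands for the part that bears it (a point fixed in the world has none). Each returns a list of dicts, best first, with "conf" (0 to 1); they miss things now and then, are a little off and sometimes report something else, mostly with a low value. They report only what shows in the picture. A call takes as long as a camera call. They do not tell look-alikes from the thing itself.
- finder.find_in(query, picture): "location" ([row, column] in pixels, amid what is visible of it).
- finder.silhouettes(query, picture): "pixels" (384x512 bool, what is visible of it) and "location" ([row, column] in pixels, amid what is visible of it).
The state is a dict: "time": time; "qpos": joint angles; "qd": joint speeds; "joint_torque": joint torques, N m; "tcp_pos": TCP position; "eef_rot": TCP orientation; "wrist_force": force on the tool from outside, world axes, zero at the start; "wrist_torque": the same for the moment, N m; "width": finger opening in m.
Only numpy, scipy, OpenCV 4.12 (cv2) and the standard library are available. Lean on these libraries where they do the work, as an engineer would, in place of code of your own. Each camera call takes 0.05 s, during which the arm holds its last target.

## Working session

There is one attempt and no reset: what is moved stays moved. The work goes in short steps, Python scripts to look and compute and a tool call to move; the robot and the scene stay as the last step left them, time stands still between calls to the robot, and variables do not carry over. Pictures are saved under pics/ and viewed, and the job is handed in when it is done.

Besides the shell and the picture viewer there is one more tool, called after "Request:" in YAML: its name, and indented under it one key for each argument. carry_out: Moves the arm, as the interface text tells. Its arguments: {"type":"object","properties":{"plan":{"type":"array","items":{"type":"object","properties":{"travel":{"type":"array","items":{"type":"number"}},"twist":{"type":"number"},"grip":{"type":"number"}}}},"newtons":{"type":"number"}},"required":["plan"]}

```bash
mkdir -p pics; cat > h.py <<'E'
import numpy as np, cv2
from cell import status, snapshot, ticket, finder
def save(p,name,crop=None,scale=1):
    im=p["image"][:,:,::-1].copy()
    if crop: r0,r1,c0,c1=crop; im=im[r0:r1,c0:c1]
    if scale!=1: im=cv2.resize(im,None,fx=scale,fy=scale,interpolation=cv2.INTER_CUBIC)
    cv2.imwrite("pics/"+name,im)
def cloud(p):
    d=p["depth"];K=p["mtx"];v,u=np.mgrid[0:d.shape[0],0:d.shape[1]]
    X=(u-K[0,2])/K[0,0]*d;Y=(v-K[1,2])/K[1,1]*d
    P=np.stack([X,-Y,-d,np.ones_like(d)],-1)@p["pose"].T
    P=P[...,:3]; P[d==0]=np.nan
    return P
E
python3 - <<'E'
from h import *
s=status.state();print(s)
for n in("scene","top","wrist"):
    p=snapshot(n);save(p,n+"0.png");np.savez("/tmp/"+n,**{k:p[k] for k in("image","depth","mtx","pose")})
    P=cloud(p);print(n,p["mtx"].tolist(),p["pose"].round(3).tolist(),[k for k in p])
    for q in("drift","stand","housing","cup"):
        for r in finder.find_in(q,p):
            l=np.array(r["location"]).astype(int);print(q,l,round(r["conf"],2),P[l[0],l[1]].round(3))
E
```

```text
{'time': 0.0, 'qpos': array([ 1.31198837e+00,  4.23859674e-01,  1.63068635e+00, -3.23616334e-05,
        1.08858435e+00, -1.89752301e-02]), 'qd': array([-7.27513910e-04, -9.05839718e-05, -7.36736871e-04,  9.11273438e-04,
       -1.39075171e-03,  1.04627447e-03]), 'joint_torque': array([ 5.44267334e-05, -5.44606125e+01, -2.73678499e+01,  6.43623504e-02,
        2.24876142e-02, -1.30694075e-04]), 'tcp_pos': array([0.14828928, 0.60658269, 0.22189137]), 'eef_rot': array([ 0.08404547,  0.70209446, -0.08512513,  0.70196399]), 'wrist_force': array([-0.73990555, -0.08409072, -0.42805134]), 'wrist_torque': array([-0.02418499,  0.04184851,  0.01293634]), 'width': 0.08779605643965883}
scene [[364.232392856823, 0.0, 257.3216113082302], [0.0, 364.232392856823, 188.76254996337497], [0.0, 0.0, 1.0]] [[0.265, -0.682, 0.681, 1.176], [0.964, 0.18, -0.195, -0.203], [0.011, 0.708, 0.706, 0.752], [0.0, 0.0, 0.0, 1.0]] ['image', 'depth', 'mtx', 'pose', 'shot']
drift [167 328] 0.88 [0.525 0.178 0.111]
drift [186 298] 0.71 [0.534 0.094 0.069]
drift [186 319] 0.51 [0.535 0.156 0.054]
stand [188 319] 0.63 [0.
[... 461 characters left out ...]
], [-1.0, -0.02, -0.0, -0.036], [-0.001, 0.052, 0.999, 1.109], [0.0, 0.0, 0.0, 1.0]] ['image', 'depth', 'mtx', 'pose', 'shot']
drift [235 104] 0.55 [0.429 0.409 0.006]
drift [205 174] 0.47 [0.508 0.177 0.136]
stand [204 185] 0.76 [0.514 0.173 0.009]
housing [190 318] 0.78 [ 0.544 -0.207  0.047]
housing [277 353] 0.62 [ 0.302 -0.297  0.048]
cup [285 364] 0.76 [ 0.29  -0.311  0.107]
cup [186 328] 0.59 [ 0.551 -0.224  0.109]
wrist [[338.4077317549978, 0.0, 252.36761680776496], [0.0, 338.4077317549978, 185.30390786008212], [0.0, 0.0, 1.0]] [[0.236, -0.926, -0.294, 0.066], [0.972, 0.225, 0.072, 0.626], [-0.001, -0.303, 0.953, 0.385], [0.0, 0.0, 0.0, 1.0]] ['image', 'depth', 'mtx', 'pose', 'shot']
```

View pics/scene0.png

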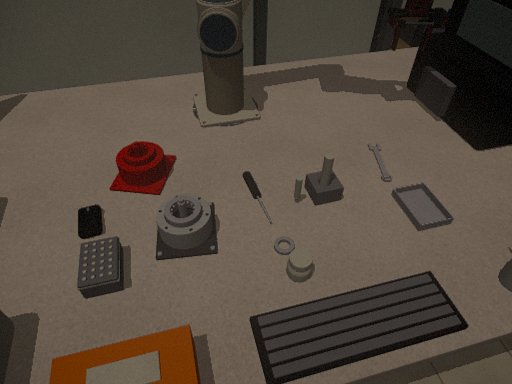

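View pics/top0.png

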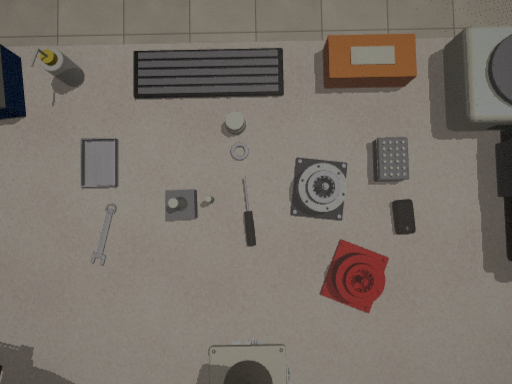

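```bash
python3 - <<'E'
import cv2
a=cv2.imread("pics/scene0.png");cv2.imwrite("pics/c1.png",cv2.resize(a[130:290,250:390],None,fx=4,fy=3.7,interpolation=2))
E
```

```text
(no output)
```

View pics/c1.png

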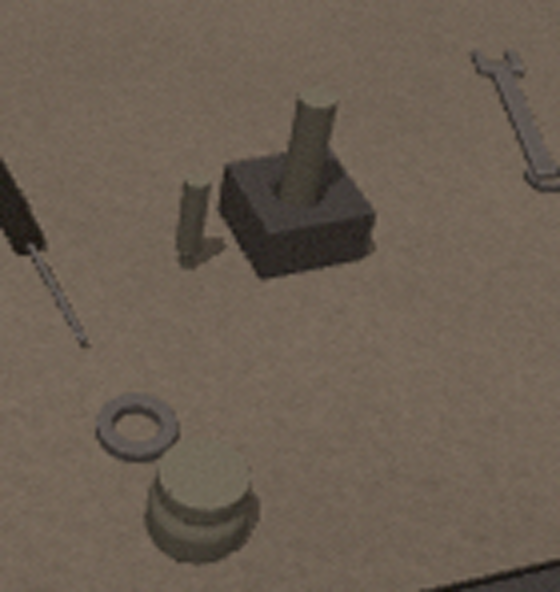

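The drift meant is the tall one standing in the stand (scene row 167, col 328). The look-alike is the short, thin one beside it (186, 298), and the jar at (264, 300) is also white. The housing meant is the grey one (223, 186), not the red one (167, 142). Next I measure the geometry.

```bash
cat > meas.py <<'E'
from h import *
from scipy.optimize import least_squares
def circ(xy):
    f=least_squares(lambda p:np.hypot(xy[:,0]-p[0],xy[:,1]-p[1])-p[2],[*xy.mean(0),.04],loss='soft_l1',f_scale=.002);return f.x
E
python3 - <<'E'
from meas import *
for n in("scene","top"):
    p=dict(np.load("/tmp/"+n+".npz"));P=cloud(p).reshape(-1,3);P=P[~np.isnan(P[:,0])]
    near=lambda c,r:P[np.hypot(P[:,0]-c[0],P[:,1]-c[1])<r]
    D=near((.515,.175),.06)
    print(n,"drift z hist",np.histogram(D[:,2],bins=np.arange(-.005,.16,.01))[0])
    for z0,z1 in((.06,.08),(.08,.1),(.1,.12),(.12,.134),(.134,.146)):
        q=D[(D[:,2]>z0)&(D[:,2]<z1)]
        if len(q): print(z0,len(q),q.mean(0).round(4),np.ptp(q,0).round(3))
    q=D[(D[:,2]>.043)&(D[:,2]<.055)];print("stand top",q.min(0),q.max(0), cv2.minAreaRect(q[:,:2].astype(np.float32)))
    H=near((.557,-.217),.09)
    print("H hist",[(round(a,3),b) for a,b in zip(np.arange(0,.13,.005),np.histogram(H[:,2],bins=np.arange(-.0025,.13,.005))[0])])
    q=H[(H[:,2]>.065)&(H[:,2]<.075)];hull=cv2.convexHull(q[:,:2].astype(np.float32))[:,0];print("top face",circ(hull),q[:,2].mean())
    q=H[(H[:,2]>.081)&(H[:,2]<.094)];hull=cv2.convexHull(q[:,:2].astype(np.float32))[:,0];print("rim",circ(hull),q[:,2].mean(), len(q))
    A=np.c_[q[:,:2]-q[:,:2].mean(0),np.ones(len(q))];print("plane",np.linalg.lstsq(A,q[:,2],rcond=None)[0])
    q=H[(H[:,2]>.113)];print("spindle",q.mean(0),np.ptp(q,0))
    # others
    for c,nm in(((.767,.01),'jar'),):
        q=near(c,.05);q=q[q[:,2]>.02];print(nm,q.mean(0))
E
```

```text
scene drift z hist [301  97  98  99 112 489  25  26  25  28  23  30  27  31  66   0]
0.06 52 [0.5228 0.1767 0.0691] [0.019 0.022 0.019]
0.08 54 [0.5226 0.1763 0.0896] [0.019 0.023 0.02 ]
0.1 55 [0.5232 0.1765 0.1102] [0.02  0.023 0.019]
0.12 42 [0.5225 0.1765 0.127 ] [0.019 0.024 0.012]
0.134 68 [0.5172 0.1801 0.1403] [0.025 0.027 0.009]
stand top [0.47458823 0.14016161 0.04302546] [0.55740398 0.22192465 0.05478268] ((0.5154325366020203, 0.18143199384212494), (0.08224158734083176, 0.08186166733503342), 1.3144561052322388)
H hist [(np.float64(0.0), np.int64(275)), (np.float64(0.005), np.int64(99)), (np.float64(0.01), np.int64(607)), (np.float64(0.015), np.int64(160)), (np.float64(0.02), np.int64(65)), (np.float64(0.025), np.int64(63)), (np.float64(0.03), np.int64(67)), (np.float64(0.035), np.int64(61)), (np.float64(0.04), np.int64(69)), (np.float64(0.045), np.int64(112)), (np.float64(0.05), np.int64(109)), (np.float64(0.055), np.int64(67)), (np.float64(0.06), np.int64(92)), (np.float64(0.065), np.int64(101)), (np.float64(0.07), np.int64(795)), (np.float64(0.075), np.int64(169)), (np.f
[... 1659 characters left out ...]
t64(0.07), np.int64(715)), (np.float64(0.075), np.int64(46)), (np.float64(0.08), np.int64(127)), (np.float64(0.085), np.int64(394)), (np.float64(0.09), np.int64(37)), (np.float64(0.095), np.int64(1)), (np.float64(0.1), np.int64(3)), (np.float64(0.105), np.int64(12)), (np.float64(0.11), np.int64(16)), (np.float64(0.115), np.int64(10)), (np.float64(0.12), np.int64(7)), (np.float64(0.125), np.int64(0))]
top face [ 0.55078991 -0.21535205  0.06708082] 0.06890686454649968
rim [ 0.55098924 -0.21578154  0.04432166] 0.08474115192955732 490
plane [-0.00799081  0.01039877  0.08474115]
spindle [ 0.55044912 -0.21560791  0.11692298] [0.01076466 0.01033405 0.00547952]
jar [0.74242354 0.02090214 0.05518623]
```

```bash
cat >> h.py <<'E'
from scipy.spatial.transform import Rotation as Ro
def tool():
    s=status.state();R=Ro.from_quat(s["eef_rot"]).as_matrix();return s,R
def rel(target):
    s,R=tool();return (R.T@(np.array(target)-s["tcp_pos"])/.5).round(4)
E
python3 - <<'E'
from h import *
s,R=tool();print(R.round(3),R[:,1])
print(rel([.514,.180,.222]))
n=np.array([-.64,.77,0]);print("ang tool y",np.degrees(np.arctan2(R[1,1],R[0,1])))
E
```

```text
[[ 0.     0.238  0.971]
 [ 0.     0.971 -0.238]
 [-1.     0.     0.   ]] [2.37522839e-01 9.71381954e-01 1.84001008e-05]
[ 0.0014 -0.6561  0.9131]
ang tool y 76.25961769822867
```

Request:
carry_out:
  plan:
    - {"travel": [0, -0.656, 0.913], "twist": 0.101, "grip": 0}
    - {"travel": [0, -0.656, 0.913], "twist": 0.101, "grip": 0}
    - {"travel": [0, -0.656, 0.913], "twist": 0.101, "grip": 0}
    - {"travel": [0, -0.656, 0.913], "twist": 0.101, "grip": 0}
    - {"travel": [0, -0.656, 0.913], "twist": 0.101, "grip": 0}
    - {"travel": [0, -0.656, 0.913], "twist": 0.101, "grip": 0}
    - {"travel": [0, -0.656, 0.913], "twist": 0.101, "grip": 0}
    - {"travel": [0, -0.656, 0.913], "twist": 0.101, "grip": 0}
    - {"travel": [0, -0.656, 0.913], "twist": 0.101, "grip": 0}
    - {"travel": [0, -0.656, 0.913], "twist": 0.101, "grip": 0}
    - {"travel": [0, -0.656, 0.913], "twist": 0.101, "grip": 0}
    - {"travel": [0, -0.656, 0.913], "twist": 0.101, "grip": 0}
    - {"travel": [0, -0.656, 0.913], "twist": 0.101, "grip": 0}
    - {"travel": [0, -0.656, 0.913], "twist": 0.101, "grip": 0}
    - {"travel": [0, -0.656, 0.913], "twist": 0.101, "grip": 0}

```text
time: 2.25
tcp_pos: [0.5128, 0.1813, 0.2226]
eef_rot: [0.299, 0.641, -0.299, 0.641]
wrist_force: [0.0, 0.1, -0.1]
width: 0.0874
```

```bash
python3 - <<'E'
from h import *
s,R=tool();print(s["time"],s["tcp_pos"],R.round(4),s["wrist_force"])
print(rel([.514,.180,.091]))
p=snapshot("wrist");save(p,"w1.png");np.savez("/tmp/w1",**{k:p[k] for k in("image","depth","mtx","pose")})
P=cloud(p).reshape(-1,3);P=P[~np.isnan(P[:,0])]
q=P[(np.hypot(P[:,0]-.514,P[:,1]-.18)<.04)&(P[:,2]>.135)&(P[:,2]<.147)];print(len(q),q.mean(0),q.min(0),q.max(0))
E
```

```text
2.25 [0.51282703 0.1813247  0.22256839] [[-7.000e-04  7.661e-01  6.427e-01]
 [ 1.000e-04  6.427e-01 -7.661e-01]
 [-1.000e+00 -4.000e-04 -5.000e-04]] [ 0.00331936  0.10281955 -0.12549645]
[2.631e-01 2.000e-04 3.700e-03]
871 [0.51269704 0.17950746 0.13993701] [0.50052747 0.16639851 0.13505755] [0.5260719  0.19172127 0.14193149]
```

View pics/w1.png

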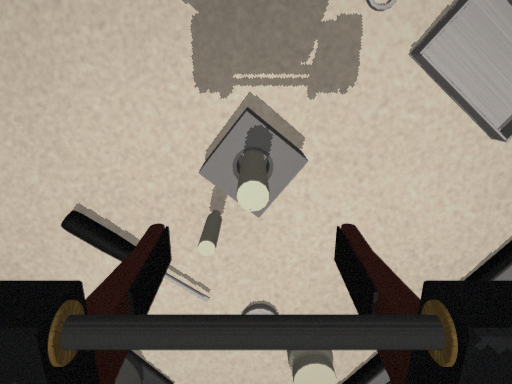

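The wrist picture shows the tall drift's top at row 195, col 253, between the open fingers. The short look-alike is at (245, 208). The choice is right, so I go down and grip.

Request:
carry_out:
  plan:
    - {"travel": [0.08, 0, 0.002], "grip": 0}
    - {"travel": [0.15, 0, 0.002], "grip": 0}
    - {"travel": [0.22, 0, 0.002], "grip": 0}
    - {"travel": [0.263, 0, 0.002], "grip": 0}
    - {"travel": [0.263, 0, 0.002], "grip": 0}
    - {"travel": [0.263, 0, 0.002], "grip": 1}
    - {"travel": [0.263, 0, 0.002], "grip": 1}
    - {"travel": [0.263, 0, 0.002], "grip": 1}
    - {"travel": [0.263, 0, 0.002], "grip": 1}
    - {"travel": [0.263, 0, 0.002], "grip": 1}
    - {"travel": [0.263, 0, 0.002], "grip": 1}
    - {"travel": [0.263, 0, 0.002], "grip": 1}
    - {"travel": [0.263, 0, 0.002], "grip": 1}
  newtons: 50

```text
invalid input
```

Request:
carry_out:
  plan:
    - {"travel": [0.08, 0, 0.002], "twist": 0, "grip": 0}
    - {"travel": [0.15, 0, 0.002], "twist": 0, "grip": 0}
    - {"travel": [0.22, 0, 0.002], "twist": 0, "grip": 0}
    - {"travel": [0.263, 0, 0.002], "twist": 0, "grip": 0}
    - {"travel": [0.263, 0, 0.002], "twist": 0, "grip": 0}
    - {"travel": [0.263, 0, 0.002], "twist": 0, "grip": 1}
    - {"travel": [0.263, 0, 0.002], "twist": 0, "grip": 1}
    - {"travel": [0.263, 0, 0.002], "twist": 0, "grip": 1}
    - {"travel": [0.263, 0, 0.002], "twist": 0, "grip": 1}
    - {"travel": [0.263, 0, 0.002], "twist": 0, "grip": 1}
    - {"travel": [0.263, 0, 0.002], "twist": 0, "grip": 1}
    - {"travel": [0.263, 0, 0.002], "twist": 0, "grip": 1}
    - {"travel": [0.263, 0, 0.002], "twist": 0, "grip": 1}
  newtons: 50

```text
time: 3.6
tcp_pos: [0.5145, 0.1792, 0.0912]
eef_rot: [0.299, 0.641, -0.299, 0.641]
wrist_force: [0.2, -0.1, -0.4]
width: 0.0273
```

```bash
python3 - <<'E'
from h import *
s,R=tool();print(s["time"],s["tcp_pos"],R.round(4),s["wrist_force"],s["wrist_torque"],s["width"])
E
```

```text
3.6 [0.51454322 0.17923716 0.09116334] [[-1.000e-04  7.672e-01  6.414e-01]
 [-0.000e+00  6.414e-01 -7.672e-01]
 [-1.000e+00 -1.000e-04 -0.000e+00]] [ 0.17418406 -0.11133535 -0.41974854] [-0.12394592 -0.00073484  0.01519697] 0.027259636783368554
```

Request:
carry_out:
  plan:
    - {"travel": [-0.05, 0, 0], "twist": 0, "grip": 1}
    - {"travel": [-0.12, 0, 0], "twist": 0, "grip": 1}
    - {"travel": [-0.2, 0, 0], "twist": 0, "grip": 1}
    - {"travel": [-0.27, 0, 0], "twist": 0, "grip": 1}
    - {"travel": [-0.27, 0, 0], "twist": 0, "grip": 1}
    - {"travel": [-0.27, 0, 0], "twist": 0, "grip": 1}
    - {"travel": [-0.27, 0, 0], "twist": 0, "grip": 1}

```text
time: 4.3
tcp_pos: [0.5135, 0.1789, 0.2246]
eef_rot: [0.299, 0.641, -0.3, 0.64]
wrist_force: [-0.5, -0.1, -1.9]
width: 0.0253
```

```bash
python3 - <<'E'
from h import *
s,R=tool();print(s["time"],s["tcp_pos"],s["wrist_force"],s["wrist_torque"],s["width"])
p=snapshot("scene");save(p,"s2.png",(60,260,130,400),2)
P=cloud(p).reshape(-1,3);P=P[~np.isnan(P[:,0])]
q=P[(np.hypot(P[:,0]-.514,P[:,1]-.18)<.025)]
for a in np.arange(.12,.22,.01):
    w=q[(q[:,2]>a)&(q[:,2]<a+.01)]
    if len(w):print(round(a,2),len(w),w.mean(0).round(4),w[:,1].min().round(4),w[:,1].max().round(4))
print(q[q[:,2]>.1][:,2].min())
print(rel([.527,-.1865,.226]))
E
```

```text
4.3 [0.51346525 0.17892294 0.22457721] [-0.45530095 -0.0591379  -1.93055117] [0.00247632 0.04427942 0.00320735] 0.0253386733733816
0.14 10 [0.5188 0.1788 0.1469] 0.174 0.1855
0.15 18 [0.5179 0.1776 0.1547] 0.1721 0.1845
0.16 15 [0.5193 0.1767 0.1644] 0.1695 0.1862
0.17 31 [0.5214 0.1754 0.1756] 0.1681 0.1886
0.18 29 [0.5226 0.1766 0.185 ] 0.1679 0.1889
0.19 35 [0.5216 0.1755 0.1947] 0.1669 0.1913
0.2 36 [0.5218 0.1764 0.2049] 0.1679 0.1914
0.21 35 [0.5217 0.1757 0.2149] 0.1678 0.1897
0.14311942519140008
[-0.0026 -0.4479  0.5781]
```

View pics/s2.png

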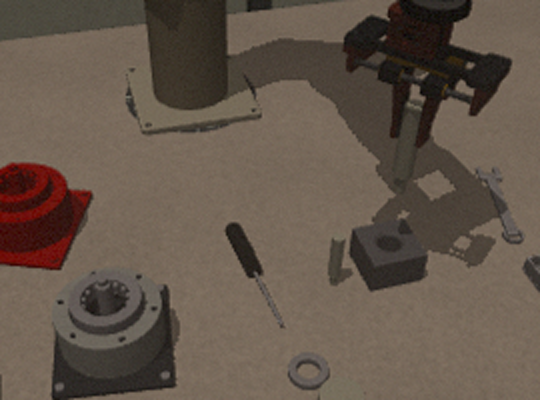

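Request:
carry_out:
  plan:
    - {"travel": [0, -0.09, 0.116], "twist": 0, "grip": 1}
    - {"travel": [0, -0.15, 0.193], "twist": 0, "grip": 1}
    - {"travel": [0, -0.21, 0.27], "twist": 0, "grip": 1}
    - {"travel": [0, -0.27, 0.347], "twist": 0, "grip": 1}
    - {"travel": [0, -0.33, 0.425], "twist": 0, "grip": 1}
    - {"travel": [0, -0.39, 0.502], "twist": 0, "grip": 1}
    - {"travel": [0, -0.43, 0.555], "twist": 0, "grip": 1}
    - {"travel": [0, -0.448, 0.578], "twist": 0, "grip": 1}
    - {"travel": [0, -0.448, 0.578], "twist": 0, "grip": 1}
    - {"travel": [0, -0.448, 0.578], "twist": 0, "grip": 1}
    - {"travel": [0, -0.448, 0.578], "twist": 0, "grip": 1}
    - {"travel": [0, -0.448, 0.578], "twist": 0, "grip": 1}
    - {"travel": [0, -0.448, 0.578], "twist": 0, "grip": 1}

```text
time: 5.65
tcp_pos: [0.5282, -0.1849, 0.2262]
eef_rot: [0.299, 0.641, -0.299, 0.641]
wrist_force: [0.0, 0.5, -1.8]
width: 0.0254
```

```bash
python3 - <<'E'
from h import *
s,R=tool();print(s["time"],s["tcp_pos"],s["wrist_force"],s["wrist_torque"],s["width"],R.round(4))
p=snapshot("wrist");save(p,"w3.png")
p=snapshot("scene");save(p,"s3.png",(120,270,120,270),4)
print(rel([.527,-.1865,.226]))
E
```

```text
5.65 [ 0.52822663 -0.184908    0.22621523] [ 0.04403019  0.5328913  -1.82304358] [-0.07945053 -0.0101366   0.00895346] 0.025354362447076444 [[-0.000e+00  7.661e-01  6.428e-01]
 [ 1.000e-04  6.428e-01 -7.661e-01]
 [-1.000e+00  0.000e+00 -1.000e-04]]
[ 0.0006 -0.0034  0.0002]
```

View pics/w3.png

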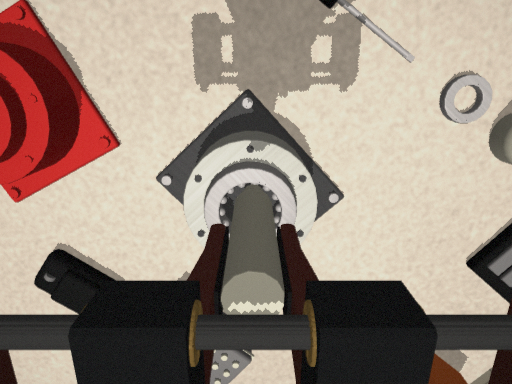

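View pics/s3.png

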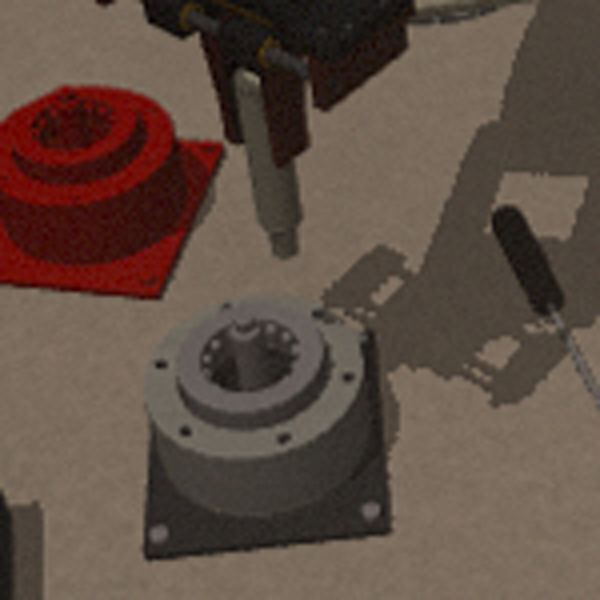

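Request:
carry_out:
  plan:
    - {"travel": [0.05, -0.003, 0], "twist": 0, "grip": 1}
    - {"travel": [0.09, -0.003, 0], "twist": 0, "grip": 1}
    - {"travel": [0.108, -0.003, 0], "twist": 0, "grip": 1}
    - {"travel": [0.108, -0.003, 0], "twist": 0, "grip": 1}
    - {"travel": [0.108, -0.003, 0], "twist": 0, "grip": 1}
    - {"travel": [0.108, -0.003, 0], "twist": 0, "grip": 1}

```text
time: 6.35
tcp_pos: [0.5277, -0.1873, 0.1732]
eef_rot: [0.299, 0.64, -0.299, 0.641]
wrist_force: [-0.0, -0.7, -1.1]
width: 0.0253
```

Request:
carry_out:
  plan:
    - {"travel": [0.001, 0, 0], "twist": 0, "grip": 1}
    - {"travel": [0.002, 0, 0], "twist": 0, "grip": 1}
    - {"travel": [0.003, 0, 0], "twist": 0, "grip": 1}
    - {"travel": [0.004, 0, 0], "twist": 0, "grip": 1}
    - {"travel": [0.005, 0, 0], "twist": 0, "grip": 1}
    - {"travel": [0.006, 0, 0], "twist": 0, "grip": 1}

```text
time: 6.95
tcp_pos: [0.5269, -0.1871, 0.1691]
eef_rot: [0.299, 0.641, -0.299, 0.641]
wrist_force: [0.2, 0.0, -2.3]
width: 0.0253
```

Request:
carry_out:
  plan:
    - {"travel": [0.001, 0, 0], "twist": 0, "grip": 1}
    - {"travel": [0.002, 0, 0], "twist": 0, "grip": 1}
    - {"travel": [0.003, 0, 0], "twist": 0, "grip": 1}
    - {"travel": [0.003, 0, 0], "twist": 0, "grip": 1}

```text
time: 7.35
tcp_pos: [0.5271, -0.1871, 0.1682]
eef_rot: [0.299, 0.64, -0.299, 0.641]
wrist_force: [-1.3, 0.3, 4.8]
width: 0.0255
```

Request:
carry_out:
  plan:
    - {"travel": [0.001, 0, 0], "twist": 0, "grip": 1}
    - {"travel": [0.002, 0, 0], "twist": 0, "grip": 1}
    - {"travel": [0.003, 0, 0], "twist": 0, "grip": 1}
    - {"travel": [0.003, 0, 0], "twist": 0, "grip": 1}

```text
time: 7.75
tcp_pos: [0.5271, -0.1872, 0.167]
eef_rot: [0.299, 0.64, -0.299, 0.641]
wrist_force: [-1.8, 1.2, 5.9]
width: 0.0249
```

Request:
carry_out:
  plan:
    - {"travel": [0.001, 0, 0], "twist": 0, "grip": 1}
    - {"travel": [0.002, 0, 0], "twist": 0, "grip": 1}
    - {"travel": [0.003, 0, 0], "twist": 0, "grip": 1}
    - {"travel": [0.004, 0, 0], "twist": 0, "grip": 1}
    - {"travel": [0.005, 0, 0], "twist": 0, "grip": 1}

```text
time: 8.25
tcp_pos: [0.5272, -0.1872, 0.1647]
eef_rot: [0.299, 0.64, -0.299, 0.641]
wrist_force: [-2.4, -0.0, 9.1]
width: 0.0252
```

```bash
python3 - <<'E'
from h import *
s,R=tool();print(s["time"],s["tcp_pos"],s["wrist_force"],s["width"])
p=snapshot("scene");save(p,"s4.png",(150,270,130,250),5)
E
```

```text
8.25 [ 0.52719019 -0.1871627   0.1646778 ] [-2.40396811 -0.0456602   9.1092783 ] 0.025240095015092282
```

View pics/s4.png

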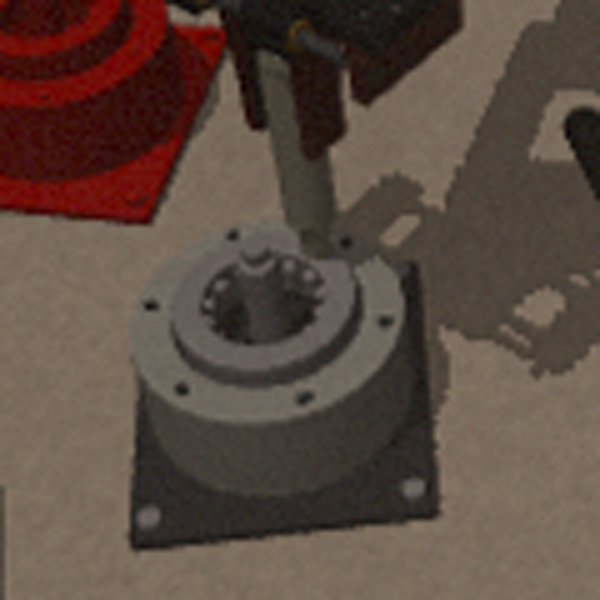

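Request:
carry_out:
  plan:
    - {"travel": [-0.02, 0, 0], "twist": 0, "grip": 1}
    - {"travel": [-0.02, 0.05, 0.036], "twist": 0, "grip": 1}
    - {"travel": [-0.02, 0.1, 0.074], "twist": 0, "grip": 1}
    - {"travel": [-0.02, 0.05, 0.112], "twist": 0, "grip": 1}
    - {"travel": [-0.02, 0, 0.149], "twist": 0, "grip": 1}
    - {"travel": [-0.02, 0, 0.149], "twist": 0, "grip": 1}
    - {"travel": [-0.014, 0, 0.149], "twist": 0, "grip": 1}
    - {"travel": [-0.01, 0, 0.149], "twist": 0, "grip": 1}
    - {"travel": [-0.009, 0, 0.149], "twist": 0, "grip": 1}
    - {"travel": [-0.008, 0, 0.149], "twist": 0, "grip": 1}

```text
time: 9.3
tcp_pos: [0.5749, -0.2434, 0.1676]
eef_rot: [0.299, 0.641, -0.299, 0.641]
wrist_force: [0.2, -0.5, -1.2]
width: 0.0251
```

Request:
carry_out:
  plan:
    - {"travel": [0.001, 0, 0], "twist": 0, "grip": 1}
    - {"travel": [0.002, 0, 0], "twist": 0, "grip": 1}
    - {"travel": [0.003, 0, 0], "twist": 0, "grip": 1}
    - {"travel": [0.003, 0, 0], "twist": 0, "grip": 1}

```text
time: 9.7
tcp_pos: [0.5748, -0.2441, 0.1661]
eef_rot: [0.299, 0.641, -0.299, 0.641]
wrist_force: [0.5, -0.4, -2.3]
width: 0.0254
```

Request:
carry_out:
  plan:
    - {"travel": [0.001, 0, 0], "twist": 0, "grip": 1}
    - {"travel": [0.002, 0, 0], "twist": 0, "grip": 1}
    - {"travel": [0.002, 0, 0], "twist": 0, "grip": 1}

```text
time: 10.0
tcp_pos: [0.5747, -0.2442, 0.1651]
eef_rot: [0.299, 0.641, -0.299, 0.641]
wrist_force: [0.9, 1.2, -1.2]
width: 0.0253
```

Request:
carry_out:
  plan:
    - {"travel": [0.001, 0, 0], "twist": 0, "grip": 1}
    - {"travel": [0.002, 0, 0], "twist": 0, "grip": 1}
    - {"travel": [0.002, 0, 0], "twist": 0, "grip": 1}

```text
time: 10.3
tcp_pos: [0.5747, -0.2442, 0.1641]
eef_rot: [0.299, 0.641, -0.299, 0.641]
wrist_force: [0.4, -0.0, -2.1]
width: 0.0256
```

```bash
python3 - <<'E'
from meas import *
p=snapshot("scene");save(p,"s5.png",(150,270,130,250),5)
P=cloud(p).reshape(-1,3);P=P[~np.isnan(P[:,0])]
d=P[:,:2]-[.551,-.2153];r=np.hypot(*d.T)
q=P[(r>.032)&(r<.043)&(P[:,2]>.076)&(P[:,2]<.095)]
a=q[:,:2]-[.551,-.2153]; A=np.c_[a,np.ones(len(q))]
f=least_squares(lambda x:A@x-q[:,2],[0,0,.085],loss='soft_l1',f_scale=.001).x;print(f,len(q))
t=P[(r>.025)&(r<.06)&(P[:,2]>.1)&(P[:,2]<.12)&(P[:,1]<-.22)];print(len(t),t.mean(0))
E
```

```text
[-0.01413232  0.00613262  0.08377314] 238
43 [ 0.5833742  -0.24212117  0.11274502]
```

View pics/s5.png

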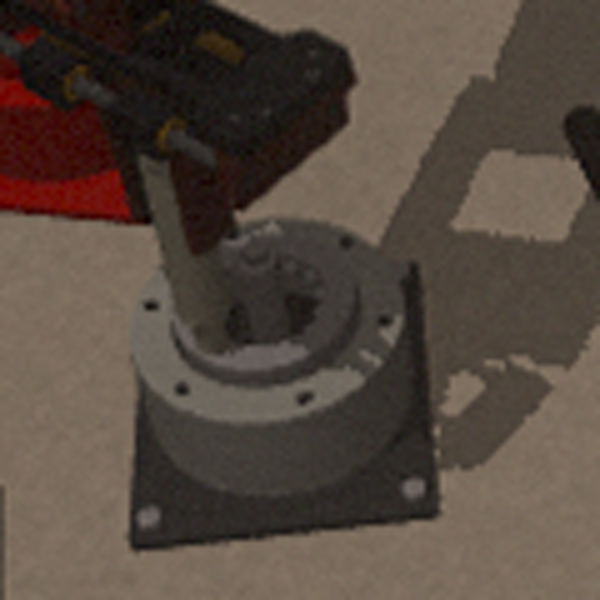

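Request:
carry_out:
  plan:
    - {"travel": [0.001, 0, 0], "twist": 0, "grip": 1}
    - {"travel": [0.001, 0, 0], "twist": 0, "grip": 1}
  newtons: 60

```text
time: 10.55
tcp_pos: [0.5747, -0.2442, 0.1636]
eef_rot: [0.299, 0.641, -0.299, 0.641]
wrist_force: [0.1, -0.2, -1.5]
width: 0.025
```

Request:
carry_out:
  plan:
    - {"travel": [0.001, 0, 0], "twist": 0, "grip": 1}
    - {"travel": [0.001, 0, 0], "twist": 0, "grip": 1}

```text
time: 10.75
tcp_pos: [0.5748, -0.2443, 0.1635]
eef_rot: [0.299, 0.641, -0.299, 0.641]
wrist_force: [-0.3, 0.4, 0.4]
width: 0.0251
```

Request:
carry_out:
  plan:
    - {"travel": [0.001, 0, 0], "twist": 0, "grip": 1}
    - {"travel": [0.001, 0, 0], "twist": 0, "grip": 1}

```text
time: 10.95
tcp_pos: [0.575, -0.2443, 0.1632]
eef_rot: [0.299, 0.64, -0.299, 0.641]
wrist_force: [-1.2, 0.7, 4.3]
width: 0.025
```

```bash
python3 - <<'E'
from meas import *
p=snapshot("wrist");save(p,"w5.png");P=cloud(p)
s,R=tool();print(s["time"],s["tcp_pos"],s["wrist_force"])
# drift column: depth along center
np.savez("/tmp/w5",**{k:p[k] for k in("image","depth","mtx","pose")})
for r in range(180,330,8): print(r,P[r,255].round(4),p["image"][r,255])
Q=P.reshape(-1,3);Q=Q[~np.isnan(Q[:,0])]
d=Q[:,:2]-[.551,-.2153];rr=np.hypot(*d.T)
q=Q[(rr>.031)&(rr<.044)&(Q[:,2]>.076)&(Q[:,2]<.095)]
a=q[:,:2]-[.551,-.2153]; A=np.c_[a,np.ones(len(q))]
f=least_squares(lambda x:A@x-q[:,2],[0,0,.085],loss='soft_l1',f_scale=.0005);print(f.x,len(q),np.abs(f.fun).mean())
q=Q[(rr>.05)&(rr<.066)&(Q[:,2]>.062)&(Q[:,2]<.078)]
a=q[:,:2]-[.551,-.2153]; A=np.c_[a,np.ones(len(q))]
f=least_squares(lambda x:A@x-q[:,2],[0,0,.085],loss='soft_l1',f_scale=.0005);print("face",f.x,len(q))
E
```

```text
11.0 [ 0.57494741 -0.24430604  0.16324757] [-1.42915645  0.72355018  5.06858696]
180 [ 0.5715 -0.2391  0.0667] [86 83 81]
188 [ 0.5704 -0.2382  0.0916] [96 93 83]
196 [ 0.5668 -0.2342  0.1243] [101  98  87]
204 [ 0.5666 -0.2342  0.1387] [99 96 85]
212 [ 0.5668 -0.2345  0.1502] [95 93 82]
220 [ 0.5663 -0.2341  0.1628] [95 94 83]
228 [ 0.5669 -0.2349  0.1706] [96 93 83]
236 [ 0.5664 -0.2344  0.1809] [96 94 84]
244 [ 0.5663 -0.2343  0.1892] [98 94 85]
252 [ 0.5664 -0.2345  0.1961] [99 96 85]
260 [ 0.5663 -0.2344  0.203 ] [97 95 84]
268 [ 0.5662 -0.2345  0.2091] [96 95 82]
276 [ 0.5677 -0.2362  0.2111] [152 148 129]
284 [ 0.5693 -0.2382  0.2126] [151 146 129]
292 [ 0.5723 -0.2417  0.2113] [151 148 130]
300 [ 0.5749 -0.2448  0.2107] [154 149 132]
308 [ 0.5767 -0.2469  0.212 ] [235 230 212]
316 [ 0.5556 -0.2224  0.257 ] [32 34 35]
324 [ 0.5559 -0.2228  0.2592] [51 53 50]
[-0.01170338  0.01311716  0.08230639] 5186 0.0006775287728994739
face [-3.90034075e-05 -1.16682721e-03  7.01566546e-02] 9215
```

View pics/w5.png

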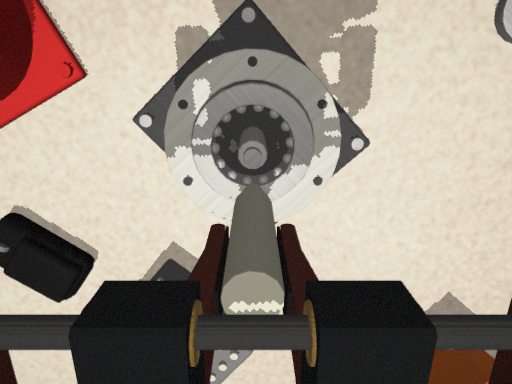

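```bash
cat > rim.py <<'E'
from meas import *
C=np.array([.551,-.2153])
def rim(p,lo=.072,hi=.095,verbose=True):
    P=cloud(p).reshape(-1,3);P=P[~np.isnan(P[:,0])]
    d=P[:,:2]-C;r=np.hypot(*d.T)
    f=P[(r>.05)&(r<.065)&(P[:,2]>.062)&(P[:,2]<.076)]
    A=np.c_[f[:,:2]-C,np.ones(len(f))];F=least_squares(lambda x:A@x-f[:,2],[0,0,.07],loss='soft_l1',f_scale=.0005).x
    m=(r>.033)&(r<.042)&(P[:,2]>lo)&(P[:,2]<hi);q=P[m]
    A=np.c_[q[:,:2]-C,np.ones(len(q))];x=least_squares(lambda x:A@x-q[:,2],[0,0,.08],loss='soft_l1',f_scale=.0005);g=x.x
    print("rim",g.round(4),"face",F.round(4),"-> height mm",((g[2]-F[2])*1e3).round(2),"lean xy",(g[:2]-F[:2]).round(4),len(q),len(f))
    if verbose:
        R=np.array([[.7661,.6428],[.6428,-.7661]]) # cols tool y,z
        a=np.degrees(np.arctan2(*( (q[:,:2]-C)@R).T)) # atan2(y,z)
        h=q[:,2]-np.c_[q[:,:2]-C,np.ones(len(q))]@F
        print("az from tool z toward y: median height mm (n)")
        print([(k,round(float(np.median(h[(a>=k-15)&(a<k+15)])*1e3),2),int(((a>=k-15)&(a<k+15)).sum())) for k in range(-150,180,30) if ((a>=k-15)&(a<k+15)).sum()>5])
    return g,F
E
python3 - <<'E'
from rim import *
rim(dict(np.load("/tmp/w5.npz")))
rim(dict(np.load("/tmp/top.npz")));rim(dict(np.load("/tmp/scene.npz")))
E
```

```text
rim [-0.0117  0.0122  0.0824] face [-0.     -0.0008  0.0702] -> height mm 12.22 lean xy [-0.0116  0.013 ] 3714 8673
az from tool z toward y: median height mm (n)
[(-150, 12.82, 372), (-120, 12.56, 352), (-90, 12.23, 333), (-60, 11.93, 305), (-30, 11.6, 286), (0, 11.66, 40), (30, 11.6, 290), (60, 11.92, 308), (90, 12.22, 322), (120, 12.54, 354), (150, 12.75, 370)]
rim [-0.0103  0.0098  0.085 ] face [-0.0006 -0.0002  0.0689] -> height mm 16.12 lean xy [-0.0097  0.01  ] 290 710
az from tool z toward y: median height mm (n)
[(-150, 16.04, 25), (-120, 16.69, 25), (-90, 16.4, 24), (-60, 15.98, 24), (-30, 15.21, 24), (0, 15.3, 24), (30, 15.8, 25), (60, 15.45, 22), (90, 16.91, 24), (120, 16.58, 23), (150, 15.72, 26)]
rim [-0.0138  0.0154  0.0873] face [-0.0013  0.0003  0.0713] -> height mm 16.02 lean xy [-0.0124  0.015 ] 264 574
az from tool z toward y: median height mm (n)
[(-150, 16.66, 19), (-120, 16.86, 17), (-90, 16.22, 23), (-60, 15.44, 23), (-30, 15.27, 23), (0, 15.02, 23), (30, 15.74, 27), (60, 15.71, 25), (90, 15.94, 21), (120, 16.34, 22), (150, 16.42, 20)]
```

Request:
carry_out:
  plan:
    - {"travel": [-0.015, 0, 0], "twist": 0, "grip": 1}
    - {"travel": [-0.03, 0, 0], "twist": 0, "grip": 1}
    - {"travel": [-0.03, 0.05, -0.036], "twist": 0, "grip": 1}
    - {"travel": [-0.03, 0.1, -0.074], "twist": 0, "grip": 1}
    - {"travel": [-0.03, 0.05, -0.112], "twist": 0, "grip": 1}
    - {"travel": [-0.03, 0, -0.15], "twist": 0, "grip": 1}
    - {"travel": [-0.03, 0, -0.15], "twist": 0, "grip": 1}
    - {"travel": [-0.02, 0, -0.15], "twist": 0, "grip": 1}
    - {"travel": [-0.012, 0, -0.15], "twist": 0, "grip": 1}
    - {"travel": [-0.012, 0, -0.15], "twist": 0, "grip": 1}

```text
time: 12.0
tcp_pos: [0.5272, -0.1867, 0.168]
eef_rot: [0.299, 0.641, -0.299, 0.64]
wrist_force: [0.4, -0.4, -0.5]
width: 0.0258
```

```bash
python3 - <<'E'
from rim import *
s,R=tool();print(s["time"],s["tcp_pos"],s["wrist_force"])
rim(snapshot("wrist"));s=status.state();print(s["tcp_pos"],s["wrist_force"])
E
```

```text
12.0 [ 0.52717079 -0.18670575  0.16804572] [ 0.36814325 -0.44311881 -0.48718718]
rim [-0.0113  0.0098  0.0826] face [ 0.0001 -0.0011  0.0702] -> height mm 12.31 lean xy [-0.0114  0.0109] 1389 5145
az from tool z toward y: median height mm (n)
[(-150, 12.95, 240), (-120, 12.59, 259), (-90, 12.44, 124), (60, 11.92, 6), (90, 12.33, 190), (120, 12.56, 258), (150, 12.77, 266)]
[ 0.52715859 -0.18671394  0.16819722] [ 0.33918588 -0.84922673 -1.977003  ]
```

Request:
carry_out:
  plan:
    - {"travel": [0.002, 0, 0], "twist": 0, "grip": 1}
    - {"travel": [0.004, 0, 0], "twist": 0, "grip": 1}
    - {"travel": [0.006, 0, 0], "twist": 0, "grip": 1}
    - {"travel": [0.007, 0, 0], "twist": 0, "grip": 1}
    - {"travel": [0.008, 0, 0], "twist": 0, "grip": 1}
    - {"travel": [0.009, 0, 0], "twist": 0, "grip": 1}
    - {"travel": [0.01, 0, 0], "twist": 0, "grip": 1}
    - {"travel": [0.011, 0, 0], "twist": 0, "grip": 1}
    - {"travel": [0.012, 0, 0], "twist": 0, "grip": 1}
    - {"travel": [0.013, 0, 0], "twist": 0, "grip": 1}

```text
time: 13.05
tcp_pos: [0.5269, -0.1868, 0.1632]
eef_rot: [0.299, 0.64, -0.299, 0.641]
wrist_force: [-2.5, 1.3, 9.9]
width: 0.0251
```

```bash
python3 - <<'E'
from rim import *
s,R=tool();print(s["time"],s["tcp_pos"],s["wrist_force"])
rim(snapshot("wrist"));s=status.state();print(s["tcp_pos"],s["wrist_force"])
E
```

```text
13.05 [ 0.52689694 -0.18677275  0.16321174] [-2.49345214  1.25706955  9.86742455]
rim [-0.0107  0.0104  0.0812] face [ 0.0004 -0.0016  0.0702] -> height mm 10.97 lean xy [-0.011   0.0121] 1386 5295
az from tool z toward y: median height mm (n)
[(-150, 11.53, 236), (-120, 11.32, 254), (-90, 10.9, 121), (60, 10.84, 6), (90, 10.97, 196), (120, 11.25, 271), (150, 11.46, 268)]
[ 0.52685293 -0.18673933  0.16309754] [-1.40945407  0.85824471  5.92154421]
```

Request:
carry_out:
  plan:
    - {"travel": [0.001, 0, 0], "twist": 0, "grip": 1}
    - {"travel": [0.002, 0, 0], "twist": 0, "grip": 1}
    - {"travel": [0.003, 0, 0], "twist": 0, "grip": 1}
    - {"travel": [0.004, 0, 0], "twist": 0, "grip": 1}

```text
time: 13.5
tcp_pos: [0.5269, -0.1868, 0.1613]
eef_rot: [0.299, 0.64, -0.299, 0.641]
wrist_force: [-1.8, 0.1, 9.3]
width: 0.0255
```

```bash
python3 - <<'E'
from rim import *
s,R=tool();print(s["time"],s["tcp_pos"],s["wrist_force"])
rim(snapshot("wrist"));s=status.state();print(s["tcp_pos"],s["wrist_force"])
E
```

```text
13.5 [ 0.52691089 -0.18679229  0.16127096] [-1.82806061  0.10654551  9.29568033]
rim [-0.0118  0.0133  0.0792] face [-0.     -0.0016  0.0702] -> height mm 8.96 lean xy [-0.0117  0.0149] 1372 5366
az from tool z toward y: median height mm (n)
[(-150, 9.6, 231), (-120, 9.3, 254), (-90, 8.93, 120), (60, 8.71, 8), (90, 8.97, 191), (120, 9.36, 273), (150, 9.64, 266)]
[ 0.52686748 -0.18675573  0.16116744] [-2.54977324  0.43519377  6.22724943]
```

Request:
carry_out:
  plan:
    - {"travel": [0.0005, 0, 0], "twist": 0, "grip": 1}
    - {"travel": [0.001, 0, 0], "twist": 0, "grip": 1}
    - {"travel": [0.0015, 0, 0], "twist": 0, "grip": 1}

```text
time: 13.85
tcp_pos: [0.5269, -0.1868, 0.1603]
eef_rot: [0.299, 0.64, -0.299, 0.641]
wrist_force: [-1.9, 0.9, 7.5]
width: 0.0249
```

Request:
carry_out:
  plan:
    - {"travel": [0.0005, 0, 0], "twist": 0, "grip": 1}
    - {"travel": [0.001, 0, 0], "twist": 0, "grip": 1}
    - {"travel": [0.0015, 0, 0], "twist": 0, "grip": 1}

```text
time: 14.15
tcp_pos: [0.5269, -0.1867, 0.1596]
eef_rot: [0.299, 0.64, -0.299, 0.641]
wrist_force: [-1.9, 0.9, 7.5]
width: 0.0257
```

```bash
python3 - <<'E'
from rim import *
s,R=tool();print(s["time"],s["tcp_pos"],s["wrist_force"])
rim(snapshot("wrist"));s=status.state();print(s["tcp_pos"],s["wrist_force"])
E
```

```text
14.15 [ 0.52687404 -0.18674731  0.15958169] [-1.85208485  0.90079549  7.47233817]
rim [-0.0113  0.0114  0.0775] face [ 0.0002 -0.0013  0.0702] -> height mm 7.29 lean xy [-0.0115  0.0126] 1375 5391
az from tool z toward y: median height mm (n)
[(-150, 7.82, 233), (-120, 7.68, 253), (-90, 7.28, 118), (60, 6.46, 6), (90, 7.25, 197), (120, 7.61, 269), (150, 7.84, 271)]
[ 0.52682054 -0.18675335  0.15951568] [-1.12434592  0.77077637  6.27056596]
```

Request:
carry_out:
  plan:
    - {"travel": [0.0005, 0, 0], "twist": 0, "grip": 1}
    - {"travel": [0.001, 0, 0], "twist": 0, "grip": 1}
    - {"travel": [0.0015, 0, 0], "twist": 0, "grip": 1}

```text
time: 14.5
tcp_pos: [0.5268, -0.1867, 0.1588]
eef_rot: [0.299, 0.64, -0.299, 0.641]
wrist_force: [-1.6, 1.1, 7.8]
width: 0.0254
```

Request:
carry_out:
  plan:
    - {"travel": [0.0005, 0, 0], "twist": 0, "grip": 1}
    - {"travel": [0.001, 0, 0], "twist": 0, "grip": 1}
    - {"travel": [0.0015, 0, 0], "twist": 0, "grip": 1}

```text
time: 14.8
tcp_pos: [0.5269, -0.1868, 0.1583]
eef_rot: [0.299, 0.64, -0.299, 0.641]
wrist_force: [-2.5, 0.8, 8.6]
width: 0.0254
```

```bash
python3 - <<'E'
from rim import *
s,R=tool();print(s["time"],s["tcp_pos"],s["wrist_force"])
rim(snapshot("wrist"));s=status.state();print(s["tcp_pos"],s["wrist_force"])
E
```

```text
14.8 [ 0.5269009  -0.18675354  0.15827561] [-2.52191544  0.81925468  8.64564445]
rim [-0.009   0.0075  0.0764] face [ 0.0003 -0.001   0.0702] -> height mm 6.21 lean xy [-0.0093  0.0085] 1374 5454
az from tool z toward y: median height mm (n)
[(-150, 6.68, 234), (-120, 6.49, 250), (-90, 6.32, 120), (90, 6.14, 196), (120, 6.4, 272), (150, 6.57, 268)]
[ 0.52685679 -0.18672385  0.15823929] [-2.500564    0.76054026  8.39974703]
```

Request:
carry_out:
  plan:
    - {"travel": [0.0005, 0, 0], "twist": 0, "grip": 1}
    - {"travel": [0.001, 0, 0], "twist": 0, "grip": 1}

```text
time: 15.05
tcp_pos: [0.5268, -0.1867, 0.1579]
eef_rot: [0.299, 0.64, -0.299, 0.641]
wrist_force: [-3.9, 2.1, 9.7]
width: 0.0252
```

Request:
carry_out:
  plan:
    - {"travel": [0.0005, 0, 0], "twist": 0, "grip": 1}
    - {"travel": [0.001, 0, 0], "twist": 0, "grip": 1}

```text
time: 15.25
tcp_pos: [0.5268, -0.1867, 0.1575]
eef_rot: [0.299, 0.64, -0.299, 0.641]
wrist_force: [-3.3, 1.7, 13.3]
width: 0.0251
```

```bash
python3 - <<'E'
from rim import *
s,R=tool();print(s["time"],s["tcp_pos"],s["wrist_force"])
rim(snapshot("wrist"));s=status.state();print(s["tcp_pos"],s["wrist_force"])
E
```

```text
15.25 [ 0.52681878 -0.18667513  0.1575089 ] [-3.31716287  1.72714641 13.31380621]
rim [-0.004  0.002  0.076] face [-0.0003 -0.0012  0.0702] -> height mm 5.83 lean xy [-0.0037  0.0032] 1366 5471
az from tool z toward y: median height mm (n)
[(-150, 6.11, 229), (-120, 5.86, 255), (-90, 5.93, 119), (60, 5.9, 6), (90, 5.8, 196), (120, 5.87, 263), (150, 5.92, 270)]
[ 0.52684816 -0.18666419  0.15755127] [-4.58885017  1.69228473 11.73257595]
```

Request:
carry_out:
  plan:
    - {"travel": [0.0005, 0, 0], "twist": 0, "grip": 1}
    - {"travel": [0.0005, 0, 0], "twist": 0, "grip": 1}
    - {"travel": [0.0005, 0, 0], "twist": 0, "grip": 1}

```text
time: 15.6
tcp_pos: [0.5268, -0.1867, 0.1574]
eef_rot: [0.299, 0.64, -0.299, 0.641]
wrist_force: [-4.3, 1.7, 12.4]
width: 0.0255
```

```bash
python3 - <<'E'
from rim import *
s,R=tool();print(s["time"],s["tcp_pos"],s["wrist_force"])
rim(snapshot("wrist"));s=status.state();print(s["tcp_pos"],s["wrist_force"])
E
```

```text
15.6 [ 0.5268426  -0.18667398  0.15743079] [-4.29057355  1.70058342 12.36718366]
rim [-0.0027  0.002   0.076 ] face [-0.0003 -0.0007  0.0702] -> height mm 5.78 lean xy [-0.0024  0.0027] 1375 5455
az from tool z toward y: median height mm (n)
[(-150, 5.92, 229), (-120, 5.85, 258), (-90, 5.78, 121), (90, 5.79, 199), (120, 5.85, 270), (150, 5.89, 264)]
[ 0.52684275 -0.18664161  0.15743092] [-3.3054645   2.14505699 13.02599823]
```

Request:
carry_out:
  plan:
    - {"travel": [0.0005, 0, 0], "twist": 0, "grip": 1}
    - {"travel": [0.0005, 0, 0], "twist": 0, "grip": 1}
    - {"travel": [0.0005, 0, 0], "twist": 0, "grip": 1}

```text
time: 15.95
tcp_pos: [0.5269, -0.1867, 0.1574]
eef_rot: [0.299, 0.64, -0.299, 0.641]
wrist_force: [-3.9, 1.9, 14.1]
width: 0.025
```

```bash
python3 - <<'E'
from rim import *
s,R=tool();print(s["time"],s["tcp_pos"],s["wrist_force"])
rim(snapshot("wrist"));s=status.state();print(s["tcp_pos"],s["wrist_force"])
E
```

```text
15.95 [ 0.52686268 -0.18665918  0.15736597] [-3.92486856  1.9037211  14.11682318]
rim [-0.0006 -0.001   0.076 ] face [ 0.0004 -0.0015  0.0702] -> height mm 5.74 lean xy [-0.001   0.0005] 1358 5457
az from tool z toward y: median height mm (n)
[(-150, 5.71, 232), (-120, 5.76, 255), (-90, 5.8, 115), (90, 5.75, 196), (120, 5.77, 263), (150, 5.76, 265)]
[ 0.52687199 -0.18667028  0.15738394] [-5.17131667  2.10300393 14.95952954]
```

Request:
carry_out:
  plan:
    - {"travel": [-0.015, 0, 0], "twist": 0, "grip": 1}
    - {"travel": [-0.034, 0, 0], "twist": 0, "grip": 1}
    - {"travel": [-0.034, 0.05, 0.036], "twist": 0, "grip": 1}
    - {"travel": [-0.034, 0.1, 0.074], "twist": 0, "grip": 1}
    - {"travel": [-0.034, 0.05, 0.112], "twist": 0, "grip": 1}
    - {"travel": [-0.034, 0, 0.15], "twist": 0, "grip": 1}
    - {"travel": [-0.034, 0, 0.15], "twist": 0, "grip": 1}
    - {"travel": [-0.02, 0, 0.15], "twist": 0, "grip": 1}
    - {"travel": [-0.012, 0, 0.15], "twist": 0, "grip": 1}
    - {"travel": [-0.008, 0, 0.15], "twist": 0, "grip": 1}
    - {"travel": [-0.008, 0, 0.15], "twist": 0, "grip": 1}

```text
time: 17.1
tcp_pos: [0.5746, -0.2433, 0.1591]
eef_rot: [0.299, 0.641, -0.299, 0.64]
wrist_force: [-0.5, 0.1, -1.8]
width: 0.0252
```

```bash
python3 - <<'E'
from rim import *
s,R=tool();print(s["time"],s["tcp_pos"],s["wrist_force"])
rim(snapshot("wrist"));s=status.state();print(s["tcp_pos"],s["wrist_force"])
E
```

```text
17.1 [ 0.57458716 -0.24328911  0.15912729] [-0.50494047  0.1312351  -1.81846127]
rim [-0.0021  0.0004  0.0759] face [-0.0002 -0.0007  0.0702] -> height mm 5.76 lean xy [-0.0019  0.0011] 3635 8926
az from tool z toward y: median height mm (n)
[(-150, 5.94, 365), (-120, 5.88, 348), (-90, 5.81, 326), (-60, 5.72, 304), (-30, 5.6, 278), (0, 5.51, 29), (30, 5.74, 283), (60, 5.67, 304), (90, 5.77, 323), (120, 5.81, 343), (150, 5.72, 364)]
[ 0.57479271 -0.24348784  0.15942533] [ 0.23645547  0.79664227 -1.12209746]
```

Square (lean about 0.002 rad), rim 5.8 mm above the face. Next I check the opposite side with the drift.

Request:
carry_out:
  plan:
    - {"travel": [0.001, 0, 0], "twist": 0, "grip": 1}
    - {"travel": [0.002, 0, 0], "twist": 0, "grip": 1}
    - {"travel": [0.003, 0, 0], "twist": 0, "grip": 1}
    - {"travel": [0.004, 0, 0], "twist": 0, "grip": 1}
    - {"travel": [0.005, 0, 0], "twist": 0, "grip": 1}
    - {"travel": [0.005, 0, 0], "twist": 0, "grip": 1}

```text
time: 17.75
tcp_pos: [0.5748, -0.2443, 0.1575]
eef_rot: [0.299, 0.641, -0.299, 0.641]
wrist_force: [-0.7, -0.1, 1.4]
width: 0.0252
```

Request:
carry_out:
  plan:
    - {"travel": [0.0005, 0, 0], "twist": 0, "grip": 1}
    - {"travel": [0.001, 0, 0], "twist": 0, "grip": 1}

```text
time: 17.95
tcp_pos: [0.575, -0.2444, 0.1574]
eef_rot: [0.299, 0.64, -0.299, 0.641]
wrist_force: [-1.7, 0.1, 6.3]
width: 0.0255
```

Request:
carry_out:
  plan:
    - {"travel": [0.0005, 0, 0], "twist": 0, "grip": 1}
    - {"travel": [0.001, 0, 0], "twist": 0, "grip": 1}

```text
time: 18.15
tcp_pos: [0.5751, -0.2444, 0.1573]
eef_rot: [0.299, 0.64, -0.299, 0.641]
wrist_force: [-2.6, 0.8, 10.5]
width: 0.025
```

Request:
carry_out:
  plan:
    - {"travel": [0.0005, 0, 0], "twist": 0, "grip": 1}
    - {"travel": [0.001, 0, 0], "twist": 0, "grip": 1}

```text
time: 18.35
tcp_pos: [0.5751, -0.2444, 0.1572]
eef_rot: [0.299, 0.64, -0.299, 0.641]
wrist_force: [-3.6, 2.8, 13.5]
width: 0.0253
```

Request:
carry_out:
  plan:
    - {"travel": [0, 0, 0], "twist": 0, "grip": 1}
    - {"travel": [0, 0, 0], "twist": 0, "grip": 1}

```text
time: 18.55
tcp_pos: [0.5751, -0.2444, 0.1573]
eef_rot: [0.299, 0.64, -0.299, 0.641]
wrist_force: [-2.9, 1.4, 11.0]
width: 0.0253
```

```bash
python3 - <<'E'
from rim import *
s,R=tool();print(s["time"],s["tcp_pos"],s["wrist_force"])
rim(snapshot("wrist"));s=status.state();print(s["tcp_pos"],s["wrist_force"])
print(rel([.5137,.1795,.2245]))
E
```

```text
18.55 [ 0.57511089 -0.24441735  0.1572753 ] [-2.90724165  1.36888017 10.95172878]
rim [-0.0017  0.0004  0.076 ] face [ 0.0001 -0.001   0.0702] -> height mm 5.78 lean xy [-0.0018  0.0014] 3732 9118
az from tool z toward y: median height mm (n)
[(-150, 5.92, 376), (-120, 5.77, 352), (-90, 5.79, 333), (-60, 5.74, 314), (-30, 5.75, 281), (0, 5.87, 44), (30, 5.66, 296), (60, 5.72, 309), (90, 5.76, 329), (120, 5.81, 351), (150, 5.84, 374)]
[ 0.5751115  -0.24442161  0.15727672] [-3.0022164   0.95823564 10.71553573]
[-0.1351  0.4497 -0.7291]
```

Request:
carry_out:
  plan:
    - {"travel": [0.0005, 0, 0], "twist": 0, "grip": 1}
    - {"travel": [0.0005, 0, 0], "twist": 0, "grip": 1}
    - {"travel": [0.0005, 0, 0], "twist": 0, "grip": 1}

```text
time: 18.9
tcp_pos: [0.5752, -0.2445, 0.1572]
eef_rot: [0.299, 0.64, -0.299, 0.641]
wrist_force: [-3.1, 0.8, 12.7]
width: 0.0253
```

Request:
carry_out:
  plan:
    - {"travel": [-0.03, 0, 0], "twist": 0, "grip": 1}
    - {"travel": [-0.1, 0, 0], "twist": 0, "grip": 1}
    - {"travel": [-0.14, 0, 0], "twist": 0, "grip": 1}
    - {"travel": [-0.14, 0.06, -0.1], "twist": 0, "grip": 1}
    - {"travel": [-0.14, 0.1, -0.162], "twist": 0, "grip": 1}
    - {"travel": [-0.14, 0.15, -0.243], "twist": 0, "grip": 1}
    - {"travel": [-0.14, 0.2, -0.324], "twist": 0, "grip": 1}
    - {"travel": [-0.14, 0.25, -0.405], "twist": 0, "grip": 1}
    - {"travel": [-0.14, 0.3, -0.486], "twist": 0, "grip": 1}
    - {"travel": [-0.14, 0.35, -0.567], "twist": 0, "grip": 1}
    - {"travel": [-0.14, 0.4, -0.648], "twist": 0, "grip": 1}
    - {"travel": [-0.14, 0.43, -0.7], "twist": 0, "grip": 1}
    - {"travel": [-0.14, 0.45, -0.729], "twist": 0, "grip": 1}
    - {"travel": [-0.14, 0.45, -0.729], "twist": 0, "grip": 1}
    - {"travel": [-0.14, 0.45, -0.729], "twist": 0, "grip": 1}
    - {"travel": [-0.14, 0.45, -0.729], "twist": 0, "grip": 1}
    - {"travel": [-0.14, 0.45, -0.729], "twist": 0, "grip": 1}

```text
time: 20.6
tcp_pos: [0.5138, 0.1787, 0.2255]
eef_rot: [0.3, 0.64, -0.3, 0.64]
wrist_force: [-0.2, 0.4, -1.4]
width: 0.0252
```

```bash
python3 - <<'E'
from rim import *
s,R=tool();print(s["time"],s["tcp_pos"],s["wrist_force"])
p=snapshot("scene");save(p,"s6.png",(100,250,240,390),4)
P=cloud(p).reshape(-1,3);P=P[~np.isnan(P[:,0])]
rim(p,verbose=False)
q=P[(np.hypot(P[:,0]-.5137,P[:,1]-.1795)<.025)]
for a in np.arange(.14,.22,.01):
    w=q[(q[:,2]>a)&(q[:,2]<a+.01)]
    if len(w):print(round(a,2),len(w),w.mean(0).round(4),w[:,1].min().round(4),w[:,1].max().round(4))
print(rel([.5137,.1795,.0920]))
E
```

```text
20.6 [0.5137628  0.17873978 0.22548649] [-0.16549539  0.43139596 -1.3625866 ]
rim [0.0018 0.0013 0.0768] face [-0.001   0.0001  0.0713] -> height mm 5.51 lean xy [0.0028 0.0012] 242 658
0.14 8 [0.5192 0.1772 0.1485] 0.1729 0.1852
0.15 19 [0.5186 0.1772 0.1555] 0.1719 0.184
0.16 11 [0.5186 0.1776 0.1633] 0.1702 0.187
0.17 30 [0.5222 0.1766 0.1753] 0.168 0.1903
0.18 33 [0.5225 0.1754 0.1853] 0.1667 0.1904
0.19 36 [0.522  0.1761 0.1954] 0.1673 0.1909
0.2 33 [0.5217 0.1751 0.2057] 0.167 0.1902
0.21 34 [0.5226 0.1761 0.2152] 0.1677 0.1904
[ 0.2669  0.0008 -0.0011]
```

View pics/s6.png

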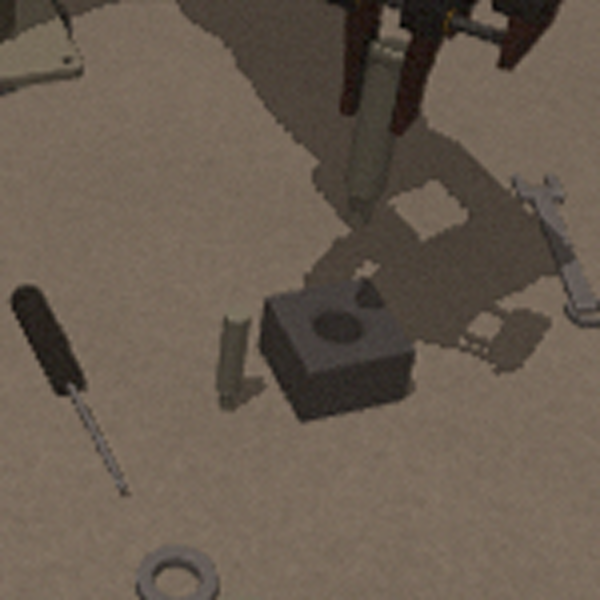

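The drift hangs upright above the empty stand hole (crop row 325, col 338). I lower it in.

Request:
carry_out:
  plan:
    - {"travel": [0.06, 0.001, -0.001], "twist": 0, "grip": 1}
    - {"travel": [0.12, 0.001, -0.001], "twist": 0, "grip": 1}
    - {"travel": [0.18, 0.001, -0.001], "twist": 0, "grip": 1}
    - {"travel": [0.22, 0.001, -0.001], "twist": 0, "grip": 1}
    - {"travel": [0.25, 0.001, -0.001], "twist": 0, "grip": 1}
    - {"travel": [0.26, 0.001, -0.001], "twist": 0, "grip": 1}
    - {"travel": [0.265, 0.001, -0.001], "twist": 0, "grip": 1}
    - {"travel": [0.265, 0.001, -0.001], "twist": 0, "grip": 1}
    - {"travel": [0.265, 0.001, -0.001], "twist": 0, "grip": 1}
    - {"travel": [0.265, 0.001, -0.001], "twist": 0, "grip": 1}

```text
time: 21.65
tcp_pos: [0.5142, 0.1806, 0.0937]
eef_rot: [0.3, 0.64, -0.299, 0.641]
wrist_force: [-0.2, -0.1, -1.8]
width: 0.0252
```

Request:
carry_out:
  plan:
    - {"travel": [0.001, 0, 0], "twist": 0, "grip": 1}
    - {"travel": [0.003, 0, 0], "twist": 0, "grip": 1}
    - {"travel": [0.004, 0, 0], "twist": 0, "grip": 1}
    - {"travel": [0.004, 0, 0], "twist": 0, "grip": 1}

```text
time: 22.05
tcp_pos: [0.514, 0.1806, 0.0917]
eef_rot: [0.3, 0.64, -0.299, 0.641]
wrist_force: [-1.8, -0.2, 7.2]
width: 0.0254
```

Request:
carry_out:
  plan:
    - {"travel": [0, 0, 0], "twist": 0, "grip": 0.7}
    - {"travel": [0, 0, 0], "twist": 0, "grip": 0.6}
    - {"travel": [0, 0, 0], "twist": 0, "grip": 0.4}
    - {"travel": [0, 0, 0], "twist": 0, "grip": 0.2}
    - {"travel": [0, 0, 0], "twist": 0, "grip": 0}
    - {"travel": [0, 0, 0], "twist": 0, "grip": 0}
    - {"travel": [0, 0, 0], "twist": 0, "grip": 0}
    - {"travel": [0, 0, 0], "twist": 0, "grip": 0}

```text
time: 22.85
tcp_pos: [0.5136, 0.1804, 0.0909]
eef_rot: [0.299, 0.641, -0.299, 0.641]
wrist_force: [-0.3, 0.0, -0.1]
width: 0.0789
```

Request:
carry_out:
  plan:
    - {"travel": [-0.04, 0, 0], "twist": 0, "grip": 0}
    - {"travel": [-0.1, 0, 0], "twist": 0, "grip": 0}
    - {"travel": [-0.18, 0, 0], "twist": 0, "grip": 0}
    - {"travel": [-0.26, 0, 0], "twist": 0, "grip": 0}
    - {"travel": [-0.3, 0, 0], "twist": 0, "grip": 0}
    - {"travel": [-0.3, 0, 0], "twist": 0, "grip": 0}
    - {"travel": [-0.3, 0, 0], "twist": 0, "grip": 0}
    - {"travel": [-0.3, 0, 0], "twist": 0, "grip": 0}

```text
time: 23.65
tcp_pos: [0.5126, 0.1801, 0.2393]
eef_rot: [0.299, 0.641, -0.3, 0.64]
wrist_force: [-0.3, 0.4, -0.0]
width: 0.0879
```

```bash
python3 - <<'E'
from rim import *
s,R=tool();print(s["time"],s["tcp_pos"],s["wrist_force"],s["width"])
w=snapshot("wrist");P=cloud(w).reshape(-1,3);P=P[~np.isnan(P[:,0])]
q=P[(np.hypot(P[:,0]-.514,P[:,1]-.18)<.04)&(P[:,2]>.13)&(P[:,2]<.15)];print(len(q),q.mean(0),q.min(0),q.max(0))
p=snapshot("scene");save(p,"s7.png",None,1.5);rim(p)
E
```

```text
23.65 [0.51263267 0.18011355 0.23926693] [-0.29297327  0.41338628 -0.03420355] 0.08794919409288736
814 [0.51217359 0.1809429  0.13959987] [0.50035117 0.16749968 0.13014266] [0.52547757 0.19276954 0.14230255]
rim [-0.0001 -0.0005  0.0771] face [0.     0.0023 0.0713] -> height mm 5.78 lean xy [-0.0001 -0.0028] 245 659
az from tool z toward y: median height mm (n)
[(-150, 5.54, 15), (-120, 5.93, 6), (-90, 6.24, 18), (-60, 6.23, 22), (-30, 5.36, 24), (0, 6.12, 25), (30, 5.39, 25), (60, 5.76, 24), (90, 6.12, 21), (120, 5.62, 22), (150, 5.88, 21)]
```

View pics/s7.png

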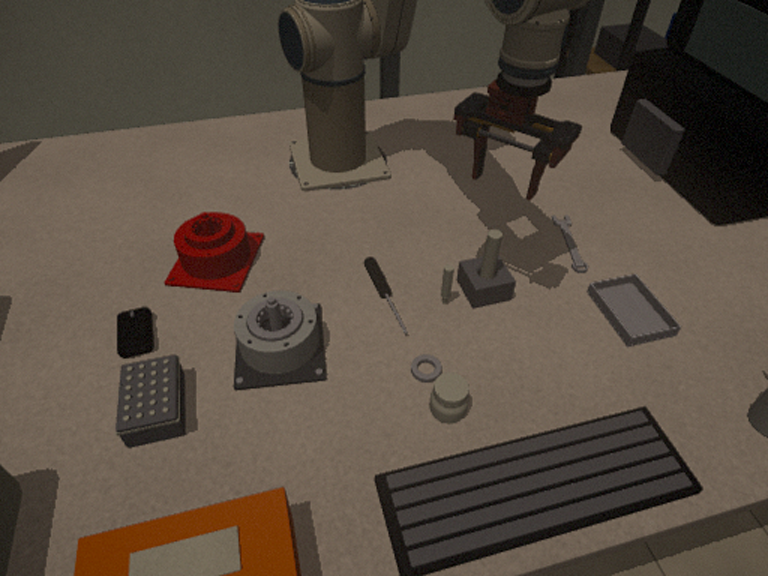

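The picture shows the drift upright in its stand (265, 490), the cup low and level in the grey housing (318, 275), the bystanders in place, and the gripper clear of everything. I hand in.

```bash
python3 -c "
from cell import ticket
print(ticket.finish_job())"
```

```text
the job is handed in; nothing more can be done
None
```

The cup is seated square on the shoulder, the drift is back upright in its stand, and the job was handed in at about 24 s.

**Final checks:**
- **Cup:** the rim sits 5.8 mm above the housing's top face. The lean is about 0.002 to 0.003 rad.
- **Force:** both opposite sides felt solid. The steady push was about 16 N on one side and about 15 N on the other. The highest force read was about 17 N, but force is only reported between steps, so brief peaks in between were not seen.
- **Drift:** its upper end measures 140 mm above the bench, within about 1 mm of where it stood at the start. It is released and the gripper is clear.
- **Bystanders:** by eye in the last picture, nothing had moved.

**What disagreed:**
- **Lean:** the description says the far side stays put while the near side is pressed. Here the whole cup sank together, and its measured lean stayed at about 0.016 to 0.019 rad until the low side reached the shoulder.
- **Sides pressed:** because of that, I did nearly all the pressing on the high side instead of alternating. I used the opposite side only for a light touch early on and for the final check push. I did not press the other two sides; I judged those only from the depth pictures.

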